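# Shut the disc-marked valve under the sliding cover

## Task

With your fingertips, push the cover of the valve box along its track until it meets the stop at the far end of the deck, so that both valve handles are uncovered; slide it only, do not lift or tip it. Then push the handle that carries the round disc fully shut: a quarter turn clockwise, until it stops across its pipe. Leave the plain handle, and the things standing around the box, as they are.

Things in the scene. Friction and masses are not known exactly. Their poses are not given: they have to be found in the camera images.
- valve_box: grey steel valve box fixed on the bench, 164 x 577 mm. Origin: at bench height (z = 0), midway between the two valve stems. Its x points away from the robot (within 12 degrees), its y along the box towards the closed deck, to the robot's left. The stems stand at x = 0, y = -55 and +55 mm; which valve stands where varies. Pipes run along x under the valves, tops at z = 33 mm, valve bodies up to 40 mm
- compartment (a point): middle of the floor (z = 4 mm) of the box's open compartment, which holds both valves: inside its walls it spans x -95 to +35 mm and y -130 to +140 mm in the box frame. The wall tops, z = 72 mm, are the cover's track; guide rims 5 mm thick rise to z = 82 mm outside it along both long sides and at both ends of the box
- deck_stop (a point): middle of the inner face of the end rim that stops the cover, at the far end of the deck, z = 77 mm; box x = -30, y = +427 mm. The deck is the closed part of the box, y +140 to +427 mm, top at z = 72 mm, onto which the cover slides
- cover: flat aluminium cover plate, 150 (box x) x 280 (box y) x 4 mm, about 0.5 kg, lying loose in the track and hiding both handles at the start; 2 mm play each side. Origin: centre of its underside; axes as the box's. Origin at box x = -30 mm, y = 7 to 30 mm at the start, y = +287 mm against the stop. Drags with a few newtons of friction
- cover_rib (a point): middle of the top edge (z = 100 mm) of the cover's upright dark steel rib: 100 mm long across the box (x), 6 mm thick (y), rising 24 mm above the plate's upper face (z = 76 mm). It stands 122 mm from the cover's centre on the -y side, 15 mm from the plate's edge; pushing its -y face towards +y slides the cover over the deck
- marked_stem (a point): top of the pivot of the marked handle (z = 60 mm). The handle is a steel bar 14 mm wide, z = 48 to 60 mm, reaching 62 mm from the pivot, with a round steel disc 36 mm across (z = 48 to 62 mm) centred 56 mm from the pivot
- marked_end (a point): centre of the marked handle's disc, 56 mm from its pivot, z = 60 mm
- marked_handle (a joint): turn of the marked handle, rad: 0 = open, the handle pointing along its pipe to -x of the box; grows clockwise seen from above, the free end sweeping over box +y; 1.571 = shut, at its stop, pointing along +y of the box, across its pipe. Stays where it is left; friction 0.12 N m. Starts between 0 and 0.25
- plain_stem (a point): top of the pivot of the other, plain handle (z = 60 mm): the same steel bar without a disc
- plain_end (a point): point on the plain handle 56 mm from its pivot, z = 60 mm
- plain_handle (a joint): turn of the plain handle, as for the marked one; starts between 0 and 0.25
- spray_can: blue spray can with a black cap, 64 mm across, 170 mm tall, standing behind the deck of the valve box. Loose, a bystander. Origin: on the bench under its middle
- flange: dark steel pipe flange, 100 mm across, 34 mm tall, lying in front of the valve box. Loose, a bystander. Origin: on the bench under its middle
- tape_roll: white roll of sealing tape, 64 mm across, 20 mm tall, lying in front of the valve box. Loose, a bystander. Origin: on the bench under its middle
- wrench: steel wrench, 190 mm long, lying in front of the deck of the valve box. Loose, a bystander. Origin: under the wrench, at its middle
- paste_jar: grey jar with a black lid, 60 mm across, 60 mm tall, behind the valve box at its open end. Loose, a bystander. Origin: on the bench under its middle
- fittings_tray: orange tray of pipe fittings, 120 x 180 x 50 mm, beside the open end of the valve box. Loose, a bystander. Origin: on the bench under its middle
- nipple: brass pipe nipple, 38 mm across, 50 mm tall, standing at the front corner of the open end of the valve box. Loose, a bystander. Origin: on the bench under its middle

How it is judged:
By the outcome, as a careful person would: the job done as asked, in the order asked, and still so for the second after the job is handed in, with the robot touching nothing.
It also fails if it takes over 51 s, if anything falls off the work surface, if the arm or the gripper's body presses on something with over 40 N, if the wrist force passes 120 N, or if a joint passes its speed limit or range.

## Robot

A 7-joint arm with a two-finger parallel gripper is mounted at the origin on the work surface. World frame = base frame: x ahead of the robot, y to its left, z up, the work surface at z = 0. Lengths are in m, angles in rad, forces in N, time in s.
With the tool pointing down it reaches from about 0.425 to 0.875 m from the base axis. Payload 4.7 kg.
Tool frame: the origin (TCP) lies midway between the tips of the shut fingers; the grasp point (between the pads) lies 19 mm behind it; z points along the fingers, y is the direction in which the jaws open and shut (so a half turn about z gives the same grasp; the last joint's range is limited). The gripper opens to 87 mm and grips with 3 to 60 N. Pads are 19 mm wide; open, the fingers measure 117 mm over their backs; the gripper's body (75 mm by 190 mm) begins 51 mm behind the grasp point.
Start: joints at [1.234, 0.321, -0.07, 1.45, 0.023, 1.371, -0.057], TCP at [0.223, -0.61, 0.223] pointing down, gripper open.
Joint ranges: [-2.86, 2.86], [-0.3, 2.09], [-1.38, 1.24], [0.06, 2.45], [-1.56, 4.7], [0.09, 2.05], [-2.69, 2.69]. Speed limits (rad/s): [2.57, 2.57, 3.14, 3.14, 3.14, 3.14, 3.14].

## Interface

Orientations are given as a rotation vector (axis times angle).
In Python, from bench import ctrl, optics gives the robot as it stands. The module is installed in compiled form; this text tells all that it offers.
- The arm moves only by the tool step_arm, never from a script. Its argument "deltas" is a list of rows, each a list of 7 numbers: the turn, a rotation vector about the tool's x, y, z in degrees, then the shift along the tool's x, y, z in mm, then the finger opening in mm, from 0 to 87. A call has exactly 8 rows; each row is the pose to reach, as a shift and turn from the pose commanded when the call began, along the tool's axes at that moment; what a row does not reach only later rows make up. A row lasts 1/8 s, in which the tool goes at most 62.5 mm and 10.7 degrees, less where a joint would pass 70% of its speed; a pose out of reach is approached as far as the arm can. A call with a gripper value outside its range is refused whole. The fingers move at their own pace and stop on an object; "newtons" is the grip in N (left out, the last holds). Time passes only in rows, so rows that repeat a pose let the fingers close, or fill a call up. It gives the time, the measured TCP pose, the force and the opening at its end, in the units of the state.
- ctrl.get_state(): the state, without advancing time (a new reading comes with each control period).
- optics.get_image(name): name is "scene" or "top" or "wrist"; returns the picture (400x640x3 uint8, red, green, blue); there is no depth.
- optics.get_calibration(name): a dict with "K" (3x3 intrinsics, pixels), "k1" (the pictures are not rectified: a ray, as slopes to the right and down, at radius r is drawn at 1 + k1 r^2 times it, then the intrinsics apply), "R" (3x3) and "t" (3): a world point X has camera coordinates R X + t. Camera axes: x right, y down, z forward; pixel columns grow to the right and rows downward; lengths in m; the calibration is good to about 2 mm. A picture is of the moment at which its call begins: read the wrist's pose just before it. get_calibration takes no time and is no camera call; for the wrist camera it gives the pose at the moment of the call.
- ctrl.close_job(): hands the job in, once; it reports no verdict.
The state is a dict: "time": time; "joint_positions": joint angles; "qd": joint speeds; "joint_torque": joint torques, N m; "position": TCP position; "tool_rot": TCP orientation; "ft_force": force on the tool from outside, world axes, zero at the start; "torque": the same for the moment, N m; "grip_width": opening from 0.0 (shut) to 1.0 (fully open).
Only numpy, scipy, OpenCV 4.12 (cv2) and the standard library are available. Lean on these libraries where they do the work, as an engineer would, in place of code of your own. Each camera call takes 0.05 s, during which the arm holds its last target.

## Working session

There is one attempt and no reset: what is moved stays moved. The work goes in short steps, Python scripts to look and compute and a tool call to move; the robot and the scene stay as the last step left them, time stands still between calls to the robot, and variables do not carry over. Pictures are saved under pics/ and viewed, and the job is handed in when it is done.

Besides the shell and the picture viewer there is one more tool, called as name([rows], argument=value, ...), one row to a line, values as JSON. step_arm: Moves the arm, as the interface text tells. Its arguments: {"type":"object","properties":{"deltas":{"type":"array"},"newtons":{"type":"number"}},"required":["deltas"]}

```bash
mkdir -p pics
python3 - <<'E'
from bench import ctrl, optics
import cv2
print(ctrl.get_state())
for n in ("scene","top"):
    im=optics.get_image(n); cv2.imwrite(f"pics/{n}0.png",im[:,:,::-1]); print(n,optics.get_calibration(n))
print(ctrl.get_state()['time'])
E
```

```text
{'time': 0.0, 'joint_positions': array([ 1.23410375,  0.32184382, -0.07006581,  1.45169155,  0.02259285,
        1.37079395, -0.05694414]), 'qd': array([ 5.57382457e-04, -6.76727896e-04,  3.84920279e-05,  1.19774431e-03,
        1.00671569e-03,  1.02345462e-03, -3.96252369e-04]), 'joint_torque': array([ 9.75880430e-04, -4.91290784e+01, -4.03595427e-01, -3.12524736e+01,
       -6.41063601e-02,  4.37052338e-02,  1.71541378e-04]), 'position': array([ 0.2231184 , -0.60990812,  0.22143954]), 'tool_rot': array([-3.09153006e+00, -5.47820725e-01,  6.84922820e-04]), 'ft_force': array([-0.7626034 , -0.20418404, -0.35262307]), 'torque': array([-0.0213317 , -0.04135347, -0.03273274]), 'grip_width': 0.9992657481864302}
scene {'K': array([[460.08584618,   0.        , 324.83579723],
       [  0.        , 460.08584618, 196.2768879 ],
       [  0.        ,   0.        ,   1.        ]]), 'k1': -0.11002312853332005, 'R': array([[-0.52325861,  0.85214735, -0.00673227],
       [ 0.59501825,  0.35969099, -0.71873199],
       [-0.61004402, -0.38008852, -0.69525464]]), 't': array([ 0.26872181, -0.31633261,  1.76351131])}
top {'K': array([[461.15973015,   0.        , 324.97053732],
       [  0.        , 461.15973015, 195.53590932],
       [  0.        ,   0.        ,   1.        ]]), 'k1': 0.005458141656257381, 'R': array([[ 0.01072731, -0.9999217 , -0.00644352],
       [-0.98938018, -0.00967966, -0.14502818],
       [ 0.14495445,  0.00793085, -0.98940654]]), 't': array([0.0381198 , 0.59191461, 1.18699311])}
0.1
```

View pics/top0.png

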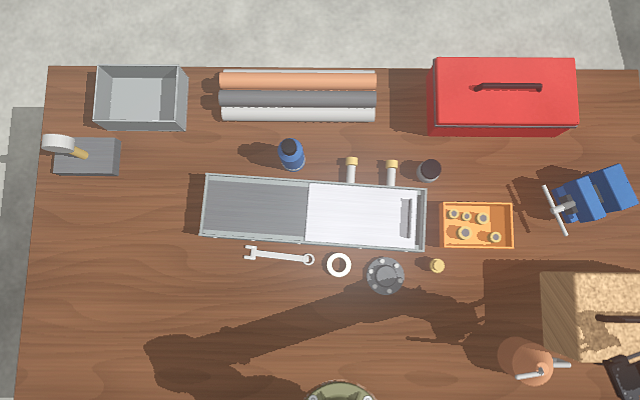

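View pics/scene0.png

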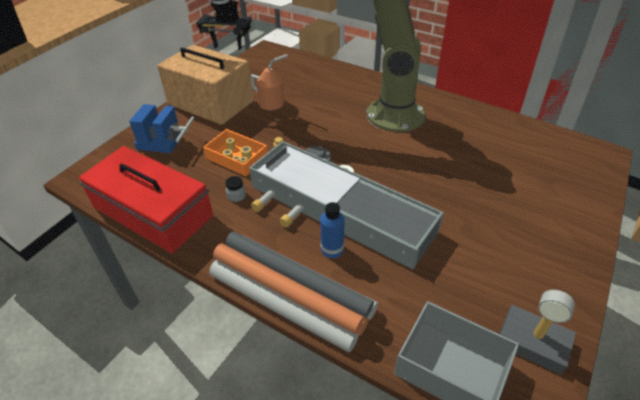

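The top view shows the box with outer corners at about (206,174), (426,189), (424,250) and (200,236). The white cover spans columns 306–420, and its rib is near (407,217). Next I'll zoom in for exact pixels.

```bash
cat > h.py <<'E'
import numpy as np, cv2
from bench import ctrl, optics
def ray(cal,uv,z):
    K,k=cal['K'],cal['k1']
    p=cv2.undistortPoints(np.array([[uv]],float),K,np.array([k,0,0,0.]))[0,0]
    d=cal['R'].T@np.array([p[0],p[1],1]); c=-cal['R'].T@cal['t']
    return c+d*(z-c[2])/d[2]
def proj(cal,X):
    p=cal['R']@np.asarray(X,float)+cal['t']; s=p[:2]/p[2]; s=s*(1+cal['k1']*(s@s))
    return cal['K'][:2,:2]@s+cal['K'][:2,2]
E
python3 - <<'E'
import cv2
im=cv2.imread('pics/top0.png')
cv2.imwrite('pics/topz1.png',cv2.resize(im[165:260,290:440],None,fx=5,fy=5,interpolation=cv2.INTER_CUBIC))
cv2.imwrite('pics/topz2.png',cv2.resize(im[165:260,190:340],None,fx=5,fy=5,interpolation=cv2.INTER_CUBIC))
E
```

```text
(no output)
```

View pics/topz1.png

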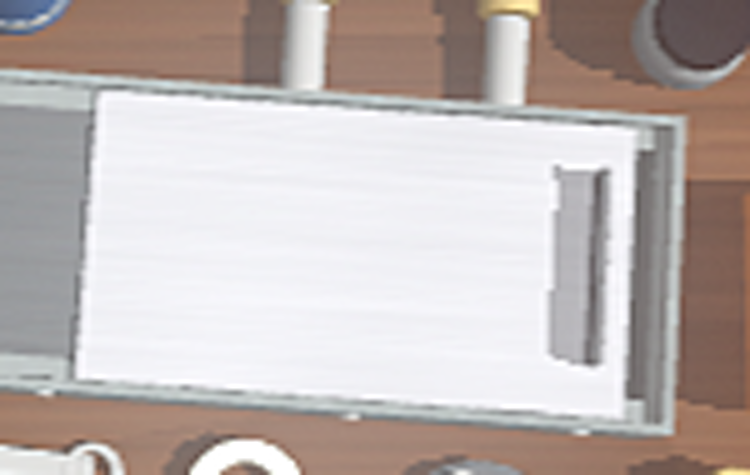

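View pics/topz2.png

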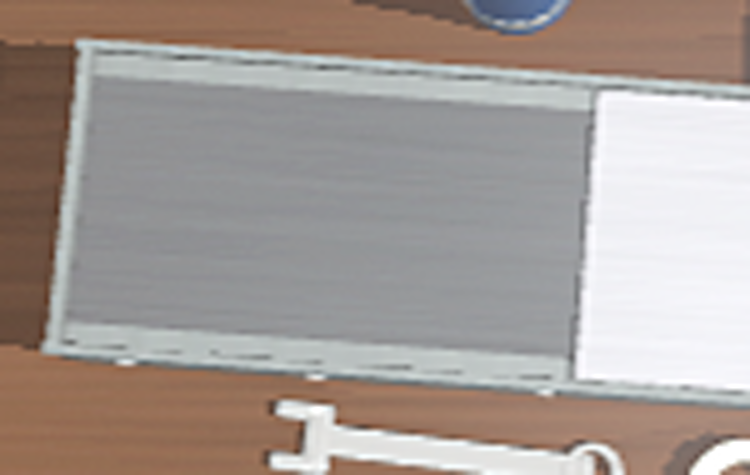

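Zoomed corners, converted back to image pixels:
- **Box rim:** (206,173.4), (427.2,188.4), (424.4,252), (199,235)
- **Cover:** (309.4,183.4), (417,190.6), (415,248), (305.4,240.6)

I'll cast these onto their planes.

```bash
cat >> h.py <<'E'
def fit2(B,W):
    B=np.array(B,float)[:,:2];W=np.array(W)[:,:2]
    cb,cw=B.mean(0),W.mean(0);H=(B-cb).T@(W-cw);a=np.arctan2(H[0,1]-H[1,0],H[0,0]+H[1,1])
    R=np.array([[np.cos(a),-np.sin(a)],[np.sin(a),np.cos(a)]]);t=cw-R@cb
    return a,R,t,(W-(B@R.T+t))
E
python3 - <<'E'
from h import *
c=optics.get_calibration('top'); print('cam',-c['R'].T@c['t'])
uv=[(206,173.4),(427.2,188.4),(424.4,252),(199,235)]
W=[ray(c,p,.082) for p in uv]
a,R,t,r=fit2([(.052,.432),(.052,-.145),(-.112,-.145),(-.112,.432)],W)
print(np.degrees(a),t,'\n',r*1e3)
for n,uv,z in [('tl',(309.4,183.4),.076),('tr',(417,190.6),.076),('br',(415,248),.076),('bl',(305.4,240.6),.076),
 ('rib a',(290+610/5,165+170/5),.1),('rib b',(290+600/5,165+365/5),.076)]:
    w=ray(c,uv,z); print(n,w,(w[:2]-t)@R)
rib=lambda x,y,z:proj(c,[*(R@[x,y]+t),z])
print('jar/nipple/tray etc (world):')
for n,uv,z in [('nipple',(437,264),.05),('jar',(429,168),.06),('flange',(385,273),.034),('tape',(338,264),.02),('can',(290,146),.17),('trayL',(443,203),.05),('trayL2',(441,245),.05)]:
    w=ray(c,uv,z); print(n,w[:2],(w[:2]-t)@R)
E
```

```text
cam [0.41315972 0.03443248 1.26050867]
-3.550708578209363 [ 0.56421336 -0.07276331] 
 [[-1.81249981 -0.81815651]
 [-0.09233531  0.59699264]
 [ 0.28951215  1.02619969]
 [ 1.61532298 -0.80503581]]
tl [0.61827104 0.084856   0.076     ] [0.04419225 0.16066464]
tr [ 0.60198605 -0.1948523   0.076     ] [ 0.04526139 -0.11951529]
br [ 0.45376075 -0.1870539   0.076     ] [-0.10316235 -0.12091173]
bl [0.46962103 0.09277424 0.076     ] [-0.10466281  0.1593615 ]
rib a [ 0.57645993 -0.1771517   0.1       ] [ 0.01868803 -0.10342955]
rib b [ 0.47905432 -0.17473773  0.076     ] [-0.0786801  -0.10705273]
jar/nipple/tray etc (world):
nipple [ 0.41404459 -0.24809221] [-0.13902205 -0.18429257]
jar [ 0.66547379 -0.23078486] [ 0.11085263 -0.15144696]
flange [ 0.38922263 -0.11525217] [-0.1720234 -0.0532448]
tape [0.4111866  0.00774319] [-0.15771893  0.07087472]
can [0.69370903 0.12942825] [0.11672499 0.20982334]
trayL [ 0.57363188 -0.26783409] [ 0.02148155 -0.19411301]
trayL2 [ 0.46315724 -0.25970935] [-0.0892842  -0.19284577]
```

```bash
cat >> h.py <<'E'
from scipy.spatial.transform import Rotation as Ro
A=np.radians(-3.55);RB=np.array([[np.cos(A),-np.sin(A)],[np.sin(A),np.cos(A)]]);TB=np.array([.5642,-.0728])
def b2w(x,y): return RB@[x,y]+TB
def w2b(w): return (np.asarray(w)[:2]-TB)@RB
def delta(x,y,z,yaw=0.):
    "box-frame target mm, yaw deg of tool x rel. box x -> row of tool-axis turn deg and shift mm"
    s=ctrl.get_state();R0=Ro.from_rotvec(s['tool_rot'])
    Rt=Ro.from_euler('z',A+np.radians(yaw))*Ro.from_euler('x',np.pi)
    p=np.r_[b2w(x/1e3,y/1e3),z/1e3]
    return np.r_[np.degrees((R0.inv()*Rt).as_rotvec()),R0.inv().apply(p-s['position'])*1e3].round(1)
def where():
    s=ctrl.get_state();R0=Ro.from_rotvec(s['tool_rot']);x=R0.apply([1,0,0])
    print('t',round(s['time'],2),'box mm',(w2b(s['position'])*1e3).round(1),'z',(s['position'][2]*1e3).round(1),'yaw',np.degrees(np.arctan2(x[1],x[0])-A).round(2),'tilt',np.degrees(np.arccos(-R0.apply([0,0,1])[2])).round(2),'F',s['ft_force'].round(1),'w',s['grip_width'].round(3))
E
python3 - <<'E'
from h import *
where(); c=optics.get_calibration('scene'); s=ctrl.get_state(); print(proj(c,s['position']))
print(delta(-30,-132,400)); print(delta(-30,-132,120)); print(delta(-30,-132,87))
s0=s['joint_positions']
E
```

```text
Traceback (most recent call last):
  File "h.py", line 28, in where
    print('t',round(s['time'],2),'box mm',(w2b(s['position'])*1e3).round(1),'z',(s['position'][2]*1e3).round(1),'yaw',np.degrees(np.arctan2(x[1],x[0])-A).round(2),'tilt',np.degrees(np.arccos(-R0.apply([0,0,1])[2])).round(2),'F',s['ft_force'].round(1),'w',s['grip_width'].round(3))
                                                                                                                                                                                                                                                               ^^^^^^^^^^^^^^^^^^^^^
AttributeError: 'float' object has no attribute 'round'
```

```bash
sed -i "s/s\['grip_width'\].round(3)/round(s['grip_width'],3)/" h.py
python3 - <<'E'
from h import *
where(); c=optics.get_calibration('scene'); s=ctrl.get_state(); print(proj(c,s['position']))
print(delta(-30,-132,400)); print(delta(-30,-132,120)); print(delta(-30,-132,87))
E
```

```text
t 0.1 box mm [-307.1 -557.3] z 221.6 yaw 23.65 tilt 0.1 F [-0.6  0.8 -0.1] w 1.001
[226.89212725  47.18180783]
[-1.000e-01  0.000e+00  2.370e+01  4.244e+02 -2.787e+02 -1.780e+02]
[-1.000e-01  0.000e+00  2.370e+01  4.245e+02 -2.782e+02  1.020e+02]
[-1.000e-01  0.000e+00  2.370e+01  4.245e+02 -2.781e+02  1.350e+02]
```

step_arm([
  [0, 0, 0, 0, 0, -60, 0],
  [0, 0, 0, 0, 0, -120, 0],
  [0, 0, 3, 30, -20, -165, 0],
  [0, 0, 8, 75, -50, -178, 0],
  [0, 0, 12, 125, -80, -178, 0],
  [0, 0, 16, 175, -112, -178, 0],
  [0, 0, 20, 225, -145, -178, 0],
  [0, 0, 23.7, 275, -178, -178, 0],
], newtons=30)

```text
time: 1.1
position: [0.4212, -0.347, 0.4002]
tool_rot: [-3.14, 0.102, 0.001]
ft_force: [0.6, -0.8, -0.0]
grip_width: 0.171
```

Run:
```python
from h import *
where();print(delta(-30,-132,130)); print(delta(-30,-132,87))
```

```text
t 1.1 box mm [-125.7 -282.5] z 400.2 yaw -0.18 tilt 0.02 F [ 0.6 -0.8 -0. ] w 0.171
[ 0.000e+00  0.000e+00 -2.000e-01  9.540e+01 -1.508e+02  2.702e+02]
[ 0.000e+00  0.000e+00 -2.000e-01  9.540e+01 -1.508e+02  3.132e+02]
```

step_arm([
  [0, 0, 0, 30, -48, 10, 0],
  [0, 0, 0, 60, -96, 50, 0],
  [0, 0, -0.2, 90, -145, 100, 0],
  [0, 0, -0.2, 95, -151, 150, 0],
  [0, 0, -0.2, 95, -151, 200, 0],
  [0, 0, -0.2, 95, -151, 240, 0],
  [0, 0, -0.2, 95, -151, 270, 0],
  [0, 0, -0.2, 95, -151, 270, 0],
])

```text
time: 2.1
position: [0.5224, -0.2033, 0.1277]
tool_rot: [-3.138, 0.093, 0.009]
ft_force: [0.5, -0.1, 0.6]
grip_width: 0.006
```

Run:
```python
from h import *
where();print(delta(-30,-132,88))
for n in ('top','wrist','scene'):
    im=optics.get_image(n)
    if n=='scene': im=cv2.resize(im[110:250,230:450],None,fx=3.5,fy=3.5,interpolation=cv2.INTER_CUBIC)
    cv2.imwrite(f'pics/{n}1.png',im[:,:,::-1])
```

```text
t 2.1 box mm [ -33.6 -132.8] z 127.7 yaw 0.16 tilt 0.36 F [ 0.5 -0.1  0.6] w 0.006
[-0.1  0.3  0.2  3.8 -0.7 39.7]
```

View pics/wrist1.png

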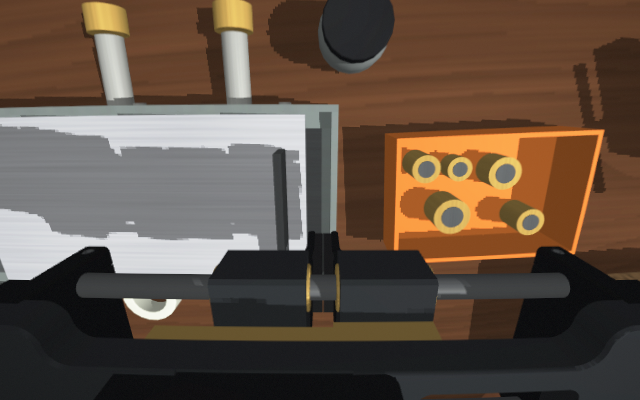

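View pics/scene1.png

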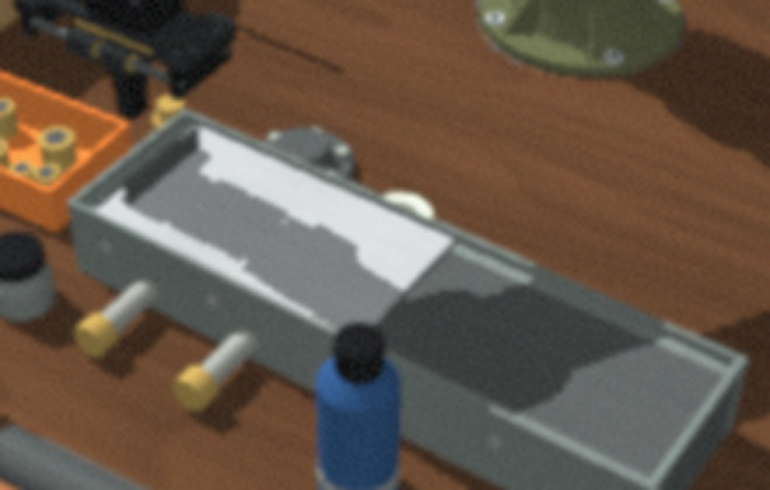

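Wrist view: the shut fingers (columns 310–340) hang just behind the dark rib (columns 275–288), clear of the end rim. The path looks clear, so I'll descend and make contact.

step_arm([
  [0, 0.1, 0.2, 4, -1, 15, 0],
  [0, 0.2, 0.2, 4, -1, 30, 0],
  [0, 0.3, 0.2, 4, -1, 40, 0],
  [0, 0.3, 0.2, 4, -1, 40, 0],
  [0, 0.3, 0.2, 4, -5, 40, 0],
  [0, 0.3, 0.2, 4, -10, 40, 0],
  [0, 0.3, 0.2, 4, -16, 40, 0],
  [0, 0.3, 0.2, 4, -22, 40, 0],
])

```text
time: 3.25
position: [0.5302, -0.1826, 0.0909]
tool_rot: [3.138, -0.098, 0.009]
ft_force: [-0.7, -2.3, -0.6]
grip_width: 0.004
```

Run:
```python
from h import *
where();print(delta(-30,0,88))
for n in ('scene','wrist'):
    im=optics.get_image(n)
    if n=='scene': im=cv2.resize(im[110:250,230:450],None,fx=3.5,fy=3.5,interpolation=cv2.INTER_CUBIC)
    cv2.imwrite(f'pics/{n}2.png',im[:,:,::-1])
```

```text
t 3.25 box mm [ -27.1 -111.7] z 90.9 yaw -0.03 tilt 0.35 F [-0.7 -2.3 -0.6] w 0.004
[ 1.000e-01 -3.000e-01 -0.000e+00 -3.000e+00 -1.117e+02  2.700e+00]
```

View pics/wrist2.png

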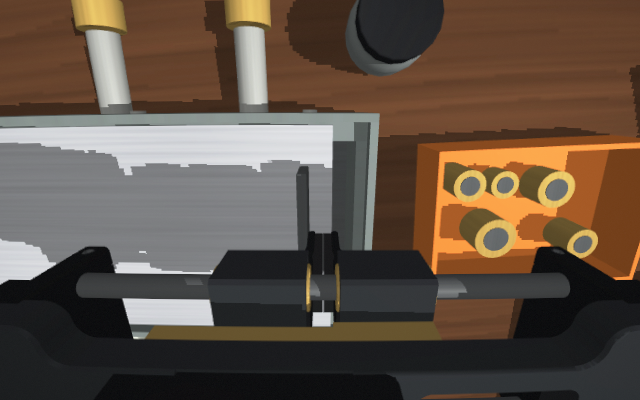

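View pics/scene2.png

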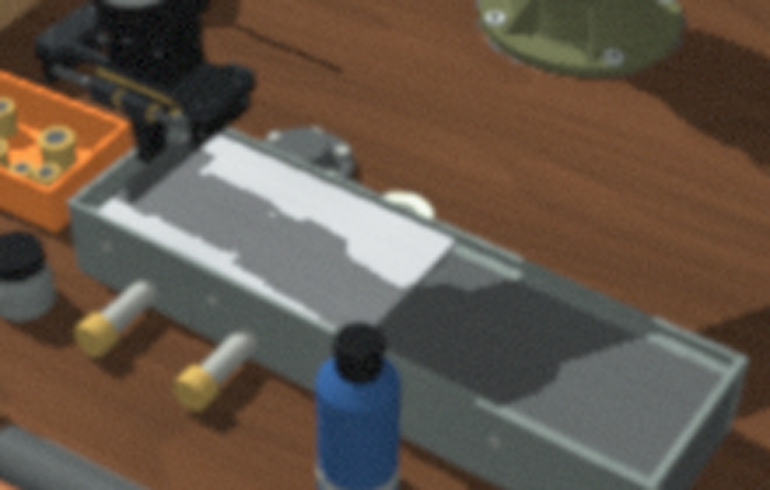

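In both views the fingers sit against the rib's -y face, and Fy of about -2.3 N confirms contact. The plate is flat, so I'll push on.

step_arm([
  [0, -0.3, 0, -1, -10, 2, 0],
  [0, -0.3, 0, -2, -25, 2, 0],
  [0, -0.3, 0, -3, -42, 2, 0],
  [0, -0.3, 0, -3, -60, 2, 0],
  [0, -0.3, 0, -3, -78, 2, 0],
  [0, -0.3, 0, -3, -96, 2, 0],
  [0, -0.3, 0, -3, -114, 2, 0],
  [0, -0.3, 0, -3, -130, 2, 0],
])

```text
time: 4.35
position: [0.5361, -0.0529, 0.0893]
tool_rot: [3.138, -0.099, 0.004]
ft_force: [0.8, -4.8, 1.8]
grip_width: 0.007
```

Run:
```python
from h import *
where();print(delta(-30,150,89))
for n in ('scene','top'):
    im=optics.get_image(n)
    if n=='scene': im=cv2.resize(im[110:250,230:450],None,fx=3.5,fy=3.5,interpolation=cv2.INTER_CUBIC)
    cv2.imwrite(f'pics/{n}3.png',im[:,:,::-1])
```

```text
t 4.35 box mm [-29.2  18.1] z 89.3 yaw -0.08 tilt 0.18 F [ 0.8 -4.8  1.8] w 0.007
[ 1.000e-01 -1.000e-01 -1.000e-01 -9.000e-01 -1.319e+02 -0.000e+00]
```

View pics/scene3.png

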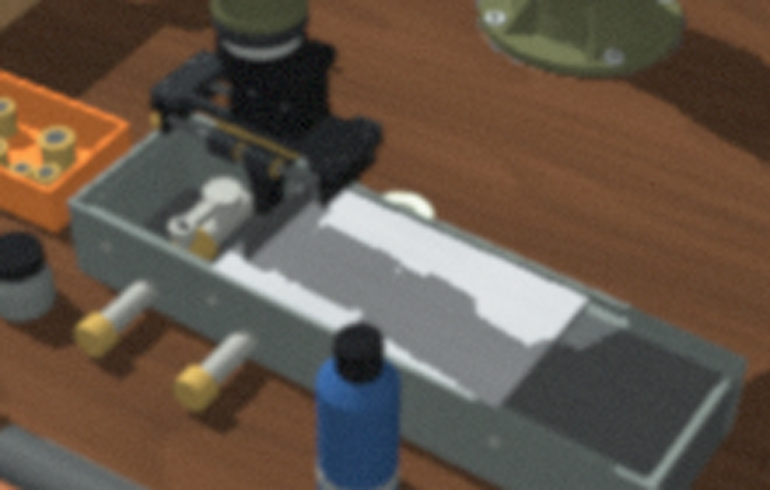

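The cover is sliding flat. The handle showing at zoom (225,190) carries the disc, so the marked stem is at y = -55. I'll continue to the stop, slowing down at the end.

step_arm([
  [0, 0, 0, -1, -16, 0, 0],
  [0, 0, 0, -1, -34, 0, 0],
  [0, 0, 0, -1, -52, 0, 0],
  [0, 0, 0, -1, -70, 0, 0],
  [0, 0, 0, -1, -88, 0, 0],
  [0, 0, 0, -1, -104, 0, 0],
  [0, 0, 0, -1, -117, 0, 0],
  [0, 0, 0, -1, -125, 0, 0],
])

```text
time: 5.45
position: [0.5426, 0.0712, 0.0886]
tool_rot: [3.138, -0.1, 0.001]
ft_force: [2.7, -5.0, 2.8]
grip_width: 0.005
```

Run:
```python
from h import *
where()
for n in ('scene','top'):
    im=optics.get_image(n)
    if n=='scene': im=im[110:250,230:450]
    else: im=im[160:260,190:440]
    im=cv2.resize(im,None,fx=3.2,fy=3.2,interpolation=cv2.INTER_CUBIC)
    cv2.imwrite(f'pics/{n}4.png',im[:,:,::-1])
```

```text
t 5.45 box mm [-30.5 142.4] z 88.6 yaw -0.1 tilt 0.13 F [ 2.7 -5.   2.8] w 0.005
```

View pics/scene4.png

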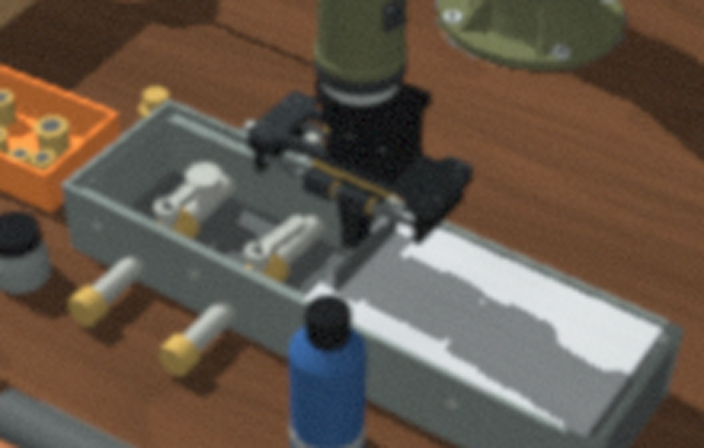

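View pics/top4.png

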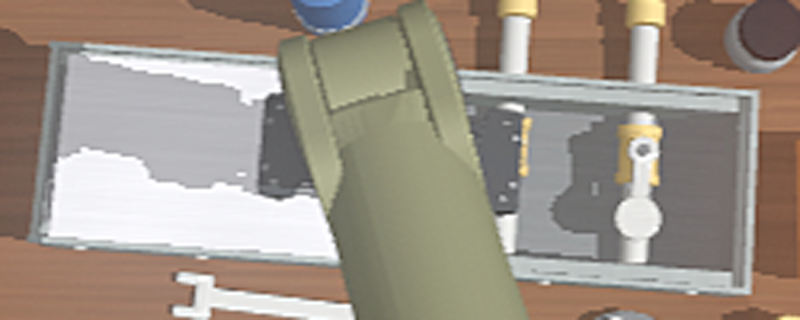

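The cover's leading edge is almost at the end rim, and both handles are exposed. The marked handle's disc is at about (389,228) in the full top image. I'll creep the last few millimetres until the force rises.

step_arm([
  [0, 0, 0, 0, -2, 0, 0],
  [0, 0, 0, 0, -4, 0, 0],
  [0, 0, 0, 0, -6, 0, 0],
  [0, 0, 0, 0, -7.5, 0, 0],
  [0, 0, 0, 0, -9, 0, 0],
  [0, 0, 0, 0, -10, 0, 0],
  [0, 0, 0, 0, -11, 0, 0],
  [0, 0, 0, 0, -12, 0, 0],
])

```text
time: 6.55
position: [0.5424, 0.08, 0.0884]
tool_rot: [3.134, -0.102, -0.003]
ft_force: [-0.2, -13.4, 5.4]
grip_width: 0.006
```

Run:
```python
from h import *
where()
```

```text
t 6.55 box mm [-31.3 151.2] z 88.4 yaw -0.18 tilt 0.36 F [ -0.2 -13.4   5.4] w 0.006
```

step_arm([
  [0, 0, 0, 0, -1, 0, 0],
  [0, 0, 0, 0, -2, 0, 0],
  [0, 0, 0, 0, -3, 0, 0],
  [0, 0, 0, 0, -3, 0, 0],
  [0, 0, 0, 0, -3, 0, 0],
  [0, 0, 0, 0, -1, 0, 0],
  [0, 0, 0, 0, 3, 0, 0],
  [0, 0, 0, 0, 8, 0, 0],
])

```text
time: 7.55
position: [0.5416, 0.0782, 0.0882]
tool_rot: [-3.138, 0.097, 0.002]
ft_force: [0.4, 0.4, 0.8]
grip_width: 0.008
```

Run:
```python
from h import *
where()
im=optics.get_image('scene')
im=cv2.resize(im[110:250,230:450],None,fx=3.5,fy=3.5,interpolation=cv2.INTER_CUBIC)
cv2.imwrite('pics/scene5.png',im[:,:,::-1])
```

```text
t 7.55 box mm [-31.9 149.3] z 88.2 yaw 0.0 tilt 0.16 F [0.4 0.4 0.8] w 0.008
```

View pics/scene5.png

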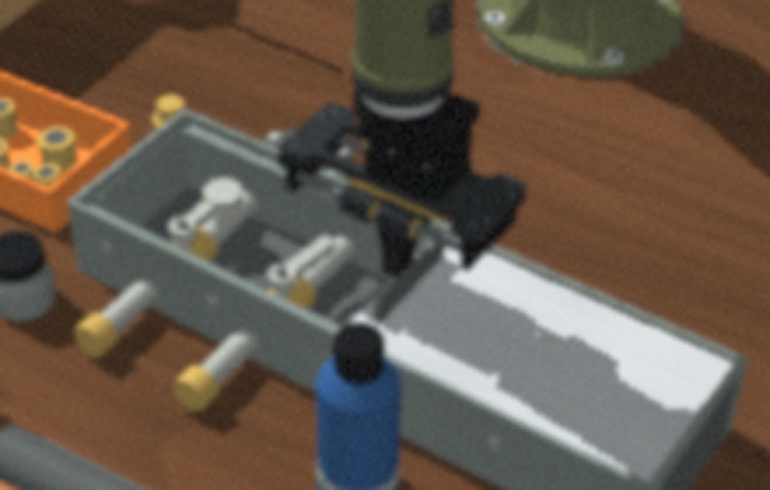

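The cover now meets the end rim; the force rose to 13 N and then came off when I backed away. From the earlier zoom, the marked stem is at about (390.9,206.6) and the disc at (389.1,227.8). I'll compute the handle angle.

Run:
```python
from h import *
c=optics.get_calibration('top')
s=w2b(ray(c,(190+643/3.2,160+149/3.2),.06));d=w2b(ray(c,(190+637/3.2,160+217/3.2),.062));v=d-s
print(s,d,np.degrees(np.arctan2(v[1],-v[0])),np.hypot(*v))
print(delta(-50,-105,150),delta(-50,-105,52))
```

```text
[ 0.0008317 -0.0562896] [-0.05530657 -0.05406496] 2.2693232999136854 0.05618233310346867
[-1.000e-01  1.000e-01 -0.000e+00 -1.810e+01  2.534e+02 -6.230e+01] [-1.000e-01  1.000e-01 -0.000e+00 -1.800e+01  2.536e+02  3.570e+01]
```

step_arm([
  [0, 0, 0, 0, 10, -20, 0],
  [0, 0, 0, -4, 20, -60, 0],
  [0, 0, 0, -10, 65, -62, 0],
  [0, 0, 0, -15, 115, -62, 0],
  [0, 0, 0, -20, 165, -62, 0],
  [0, 0, 0, -22, 215, -62, 0],
  [0, 0, 0, -22, 253, -62, 0],
  [0, 0, 0, -22, 253, -62, 0],
])

```text
time: 8.6
position: [0.504, -0.1784, 0.1517]
tool_rot: [3.139, -0.108, 0.002]
ft_force: [0.0, 1.1, 0.4]
grip_width: 0.006
```

Run:
```python
from h import *
where();print(delta(-54,-105,52))
for n in ('top','scene','wrist'):
    im=optics.get_image(n)
    cv2.imwrite(f'pics/{n}6f.png',im[:,:,::-1])
    if n=='scene': im=im[110:250,230:450]
    if n=='top': im=im[160:260,190:440]
    if n!='wrist':im=cv2.resize(im,None,fx=3.2,fy=3.2,interpolation=cv2.INTER_CUBIC)
    cv2.imwrite(f'pics/{n}6.png',im[:,:,::-1])
```

```text
t 8.6 box mm [ -53.5 -109.2] z 151.7 yaw -0.39 tilt 0.08 F [0.  1.1 0.4] w 0.006
[ 0.  -0.1 -0.4 -0.6 -4.2 99.7]
```

View pics/top6.png

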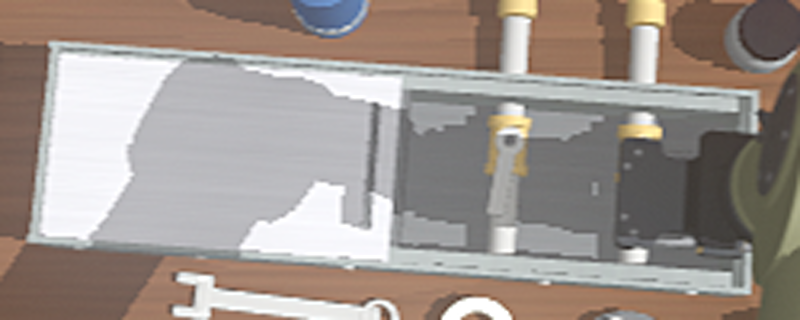

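View pics/wrist6.png

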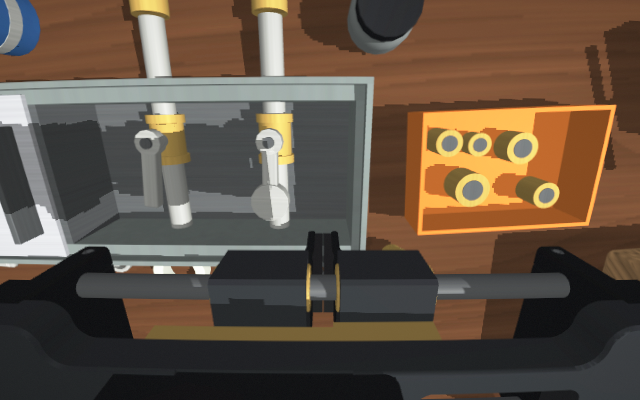

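Top view: the cover lies flush to the far rim, and the plain handle is untouched at zoom (508,140) to (495,213). Wrist view: the fingers are to the right of the disc (270,202), clear of it. I'll descend beside it.

step_arm([
  [0, 0, -0.4, -1, -4, 20, 0],
  [0, 0, -0.4, -1, -4, 50, 0],
  [0, 0, -0.4, -1, -4, 80, 0],
  [0, 0, -0.4, -1, -4, 96, 0],
  [0, 0, -0.4, -1, -4, 99, 0],
  [0, 0, -0.4, -1, -9, 99, 0],
  [0, 0, -0.4, -2, -15, 99, 0],
  [0, 0, -0.4, -2, -20, 99, 0],
])

```text
time: 9.75
position: [0.5042, -0.1541, 0.0523]
tool_rot: [3.14, -0.087, 0.002]
ft_force: [0.3, -0.1, -0.9]
grip_width: 0.008
```

```bash
cat >> h.py <<'E'
def rows(phis,d,z=53,stem=(0,-55),r=56,lead=0):
    for p,dd in zip(phis,np.broadcast_to(d,len(phis))):
        q=np.radians(p); x=stem[0]-r*np.cos(q)-dd*np.sin(q); y=stem[1]+r*np.sin(q)-dd*np.cos(q)
        print(p,np.round([x,y]),delta(x,y,z,-p))
E
python3 - <<'E'
from h import *
where();rows([0,4,10,16,22,28,34,40,46],26)
im=optics.get_image('wrist')
cv2.imwrite('pics/wrist7.png',im[:,:,::-1])
E
```

```text
t 9.75 box mm [-54.8 -84.8] z 52.3 yaw 0.38 tilt 0.07 F [ 0.3 -0.1 -0.9] w 0.008
0 [-56. -81.] [ 0.  -0.1  0.4 -1.2 -3.9 -0.7]
4 [-58. -77.] [ 0.  -0.1  4.4 -2.8 -7.8 -0.7]
10 [-60. -71.] [  0.   -0.1  10.4  -4.7 -14.   -0.7]
16 [-61. -65.] [  0.   -0.1  16.4  -6.  -20.3  -0.7]
22 [-62. -58.] [  0.   -0.1  22.4  -6.7 -26.8  -0.7]
28 [-62. -52.] [  0.   -0.1  28.4  -6.6 -33.2  -0.7]
34 [-61. -45.] [  0.   -0.1  34.4  -5.9 -39.6  -0.7]
40 [-60. -39.] [ -0.   -0.1  40.4  -4.5 -46.   -0.7]
46 [-58. -33.] [ -0.   -0.1  46.4  -2.4 -52.1  -0.7]
```

View pics/wrist7.png

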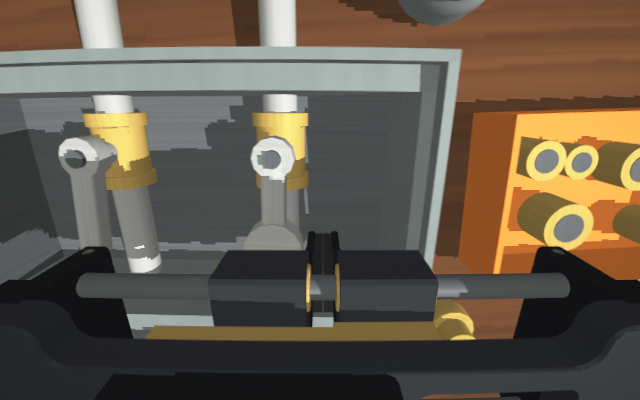

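The fingers are right beside the disc, which shows at (275,240). I'll sweep the first half with the tool turning along with the handle.

step_arm([
  [0, 0, 2, -2, -6, -0.5, 0],
  [0, 0, 6, -3.5, -11, -0.5, 0],
  [0, 0, 12, -5, -16, -0.5, 0],
  [0, 0, 18, -6.3, -22, -0.5, 0],
  [0, 0, 24, -6.7, -28.5, -0.5, 0],
  [0, 0, 30, -6.5, -35, -0.5, 0],
  [0, 0, 36, -5.5, -42, -0.5, 0],
  [0, 0, 42, -4, -48, -0.5, 0],
])

```text
time: 10.8
position: [0.5025, -0.1074, 0.0524]
tool_rot: [2.897, -1.213, 0.002]
ft_force: [0.4, -1.9, 0.4]
grip_width: 0.004
```

Run:
```python
from h import *
where();rows([42,48,54,60,66,72,78,84,90],26);rows([90],23);print(ctrl.get_state()['joint_positions'].round(2))
im=optics.get_image('wrist')
cv2.imwrite('pics/wrist8.png',im[:,:,::-1])
```

```text
t 10.8 box mm [-59.4 -38.4] z 52.4 yaw -41.88 tilt 0.1 F [ 0.4 -1.9  0.4] w 0.004
42 [-59. -37.] [ 0.1 -0.1  0.1 -0.7 -1.4 -0.6]
48 [-57. -31.] [ 0.  -0.1  6.1 -3.1 -7.4 -0.6]
54 [-54. -25.] [  0.   -0.1  12.1  -4.9 -13.6  -0.6]
60 [-51. -20.] [  0.   -0.1  18.1  -6.  -20.   -0.6]
66 [-47. -14.] [  0.   -0.1  24.1  -6.4 -26.5  -0.6]
72 [-42. -10.] [  0.   -0.1  30.1  -6.1 -32.9  -0.6]
78 [-37.  -6.] [  0.   -0.1  36.1  -5.2 -39.3  -0.6]
84 [-32.  -2.] [  0.   -0.1  42.1  -3.6 -45.6  -0.6]
90 [-26.   1.] [  0.   -0.1  48.1  -1.4 -51.6  -0.6]
90 [-23.   1.] [  0.   -0.1  48.1   0.8 -53.6  -0.6]
[ 0.47  0.21 -0.34  1.97  0.08  0.98 -2.27]
```

View pics/wrist8.png

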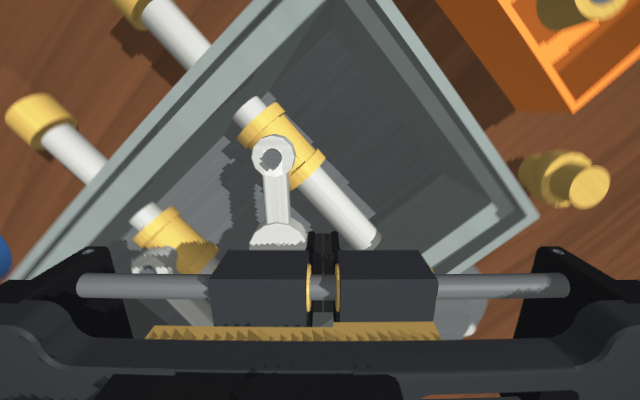

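The handle follows the fingers, now at about 42°, with the disc beside the tip at (278,235). Joint 7 is near its range limit, so I'll cap the turn at +16° and complete the sweep by translating.

step_arm([
  [0, 0, 5, -3, -7.5, -0.5, 0],
  [0, 0, 10, -5, -13.5, -0.5, 0],
  [0, 0, 14, -6, -20, -0.5, 0],
  [0, 0, 16, -6.4, -26.5, -0.5, 0],
  [0, 0, 16, -6, -33, -0.5, 0],
  [0, 0, 16, -5, -39, -0.5, 0],
  [0, 0, 16, -3.6, -45, -0.5, 0],
  [0, 0, 16, -3.6, -45, -0.5, 0],
])

```text
time: 11.85
position: [0.5323, -0.0713, 0.0525]
tool_rot: [-2.704, 1.597, 0.0]
ft_force: [-0.6, -0.3, 0.5]
grip_width: 0.006
```

Run:
```python
from h import *
where();print(ctrl.get_state()['joint_positions'].round(2))
for x,y in [(-30,0),(-26,1),(-22,1),(-18,1)]: print(x,y,delta(x,y,52,-58))
for n in ('wrist','scene'):
    im=optics.get_image(n)
    if n=='scene': im=cv2.resize(im[110:250,230:450],None,fx=3.5,fy=3.5,interpolation=cv2.INTER_CUBIC)
    cv2.imwrite(f'pics/{n}9.png',im[:,:,::-1])
```

```text
t 11.85 box mm [-31.9  -0.5] z 52.5 yaw -57.58 tilt 0.05 F [-0.6 -0.3  0.5] w 0.006
[ 0.37  0.25 -0.32  1.91  0.09  0.99 -2.63]
-30 0 [-0.   0.   0.4  0.7 -1.9  0.5]
-26 1 [-0.   0.   0.4  2.  -5.8  0.5]
-22 1 [-0.   0.   0.4  4.1 -9.2  0.5]
-18 1 [ -0.    0.    0.4   6.2 -12.6   0.5]
```

View pics/wrist9.png

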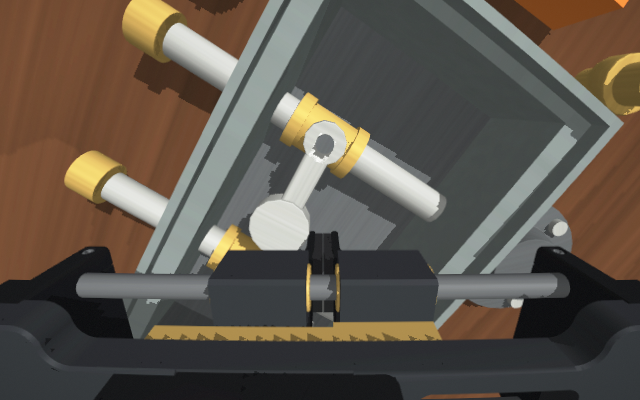

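View pics/scene9.png

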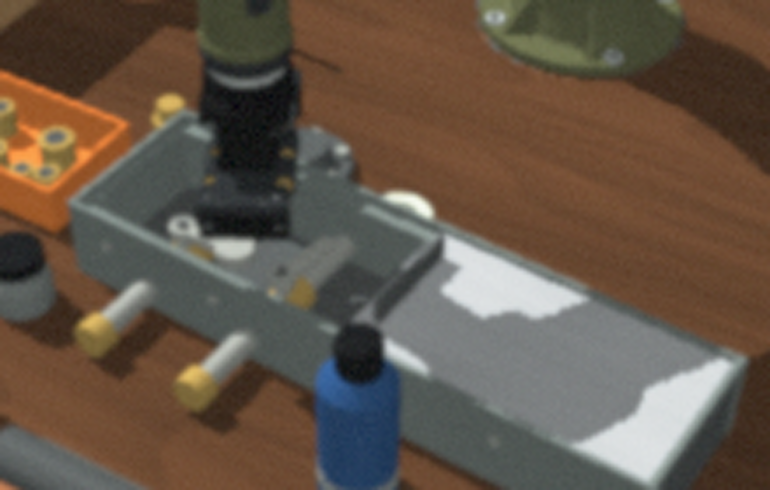

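The handle is at about 85–88°, with the disc at (280,228), and joint 7 reads -2.63, near its range end. I'll unwind the turn slightly while pushing +x into the stop.

step_arm([
  [0, 0, -4, 1, -3, 0, 0],
  [0, 0, -8, 1.5, -5, 0, 0],
  [0, 0, -8, 2.5, -6.5, 0, 0],
  [0, 0, -8, 3, -8, 0, 0],
  [0, 0, -8, 4, -9.5, 0, 0],
  [0, 0, -8, 5, -11, 0, 0],
  [0, 0, -8, 5.5, -12, 0, 0],
  [0, 0, -8, 5.5, -12, 0, 0],
])

```text
time: 12.95
position: [0.5371, -0.0718, 0.0517]
tool_rot: [2.801, -1.405, -0.023]
ft_force: [-19.8, -2.0, 15.3]
grip_width: 0.001
```

Run:
```python
from h import *
where();print(ctrl.get_state()['joint_positions'].round(2), w2b(TB+ctrl.get_state()['ft_force'][:2]))
for x,y in [(-15,1),(-12,1),(-45,-10)]: print(x,y,delta(x,y,52,-50))
```

```text
t 12.95 box mm [-27.2  -0.7] z 51.7 yaw -49.72 tilt 0.98 F [-19.8  -2.   15.3] w 0.001
[ 0.38  0.28 -0.34  1.88  0.11  1.01 -2.5 ] [-19.60491538  -3.21491903]
-15 1 [  0.8   0.5   0.3   6.6 -10.4  -0.5]
-12 1 [  0.8   0.5   0.3   8.5 -12.7  -0.6]
-45 -10 [ 0.8  0.5  0.3 -4.4 19.6 -0. ]
```

A 20 N push at 56 mm is about 1.1 N m against 0.12 N m of friction, so the handle is on its stop. I'll back off and rise.

step_arm([
  [0, 0, 0, -3, 8, 0, 0],
  [0, 0, 0, -7, 20, 0, 0],
  [0, 0, 0, -11, 30, 0, 0],
  [0, 0, 0, -11, 30, 0, 0],
  [0, 0, 0, -11, 30, -40, 0],
  [0, 0, 0, -11, 30, -90, 0],
  [0, 0, 0, -11, 30, -140, 0],
  [0, 0, 0, -11, 30, -190, 0],
])

```text
time: 13.95
position: [0.5147, -0.0802, 0.2445]
tool_rot: [-2.809, 1.406, -0.002]
ft_force: [0.2, -0.8, 0.1]
grip_width: 0.005
```

Run:
```python
from h import *
where();print(delta(-200,-300,300,-40))
```

```text
t 13.95 box mm [-48.9 -10.4] z 244.5 yaw -49.63 tilt 0.08 F [ 0.2 -0.8  0.1] w 0.005
[-1.000e-01 -1.000e-01 -9.600e+00  1.228e+02  3.026e+02 -5.570e+01]
```

step_arm([
  [0, 0, 0, 15, 35, -20, 0],
  [0, 0, 0, 30, 75, -40, 0],
  [0, 0, 0, 45, 115, -55, 0],
  [0, 0, 0, 60, 155, -55, 0],
  [0, 0, 0, 78, 195, -55, 0],
  [0, 0, 0, 95, 235, -55, 0],
  [0, 0, 0, 110, 270, -55, 0],
  [0, 0, 0, 120, 290, -55, 0],
])

```text
time: 14.95
position: [0.353, -0.3522, 0.2978]
tool_rot: [2.807, -1.41, 0.002]
ft_force: [-0.7, -0.9, 0.5]
grip_width: 0.007
```

Run:
```python
from h import *
where()
im=optics.get_image('top'); cv2.imwrite('pics/top10.png',im[:,:,::-1])
cv2.imwrite('pics/top10z.png',cv2.resize(im[140:290,190:450],None,fx=3,fy=3,interpolation=cv2.INTER_CUBIC)[:,:,::-1])
cv2.imwrite('pics/top10zz.png',cv2.resize(im[175:260,300:430],None,fx=6,fy=6,interpolation=cv2.INTER_CUBIC)[:,:,::-1])
```

```text
t 14.95 box mm [-193.5 -292. ] z 297.8 yaw -49.79 tilt 0.07 F [-0.7 -0.9  0.5] w 0.007
```

View pics/top10z.png

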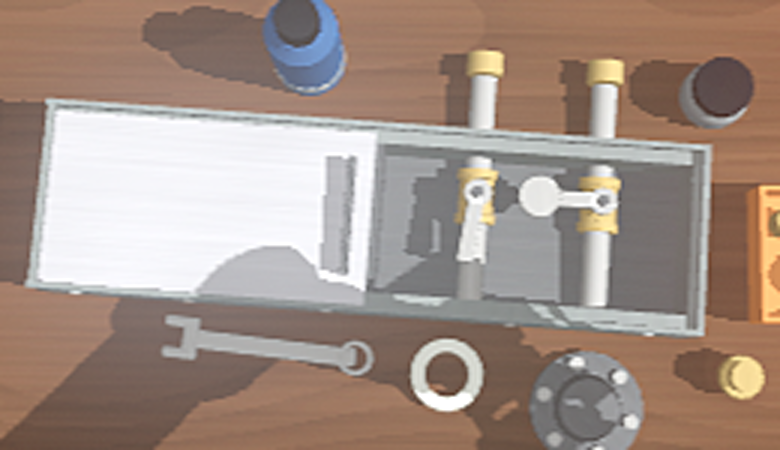

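View pics/top10zz.png

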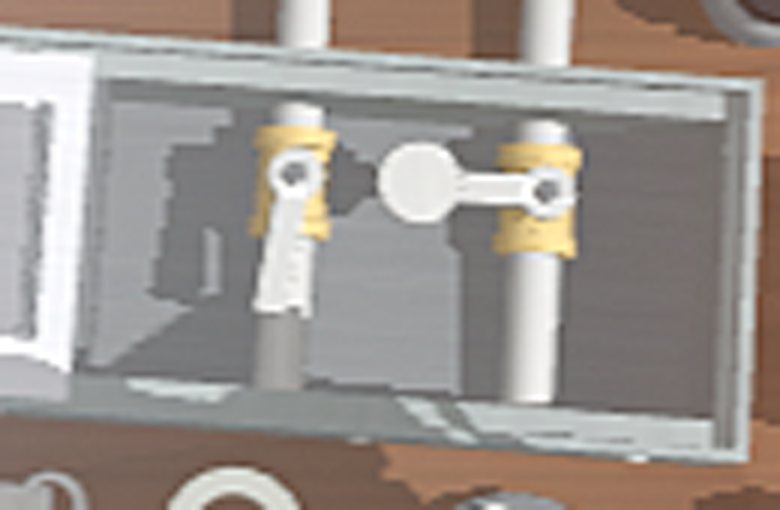

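Run:
```python
from h import *
c=optics.get_calibration('top')
def ang(s,d,z=.06):
    v=w2b(ray(c,d,z))-w2b(ray(c,s,.06)); return np.degrees(np.arctan2(v[1],-v[0]))
f=lambda u,v:(300+u/6,175+v/6)
print('marked',ang(f(548,190),f(418,182),.062),'plain',ang(f(295,172),f(283,305)))
g=lambda u,v:(190+u/3.2,160+v/3.2)
print('plain before',ang(g(508,140),g(496,213)))
h=lambda u,v:(190+u/3,140+v/3)
for p in [(378,130),(364,305),(53,110),(38,285)]: print(w2b(ray(c,h(*p),.076)))
a=cv2.imread('pics/top0.png');b=cv2.imread('pics/top10.png')
for n,p in dict(can=(290,150),jar=(429,170),nip=(437,265),fl=(385,275),tape=(338,265),wr=(280,255),tray=(478,225)).items():
    x,y=p;A=a[y-22:y+22,x-40 if n in('wr','tray') else x-22:x+40 if n in('wr','tray') else x+22];
    B=b[y-28:y+28,x-46 if n in('wr','tray') else x-28:x+46 if n in('wr','tray') else x+28]
    m=cv2.matchTemplate(B,A,cv2.TM_CCOEFF_NORMED);_,v,_,l=cv2.minMaxLoc(m);print(n,round(v,2),l[0]-6,l[1]-6)
```

```text
marked 89.17098647210162 plain 1.3819562310197127
plain before 5.5134320331565165
[0.04561161 0.14355257]
[-0.10626313  0.14403884]
[0.04297834 0.42749857]
[-0.10940362  0.42363621]
can 0.99 0 0
jar 0.98 0 0
nip 0.99 0 0
fl 0.62 0 0
tape 0.91 0 0
wr 0.78 0 0
tray 1.0 0 0
```

Run:
```python
import cv2,numpy as np
a=cv2.imread('pics/top6f.png');b=cv2.imread('pics/top10.png')
f=lambda i,r:cv2.resize(i[r[0]:r[1],r[2]:r[3]],None,fx=8,fy=8,interpolation=cv2.INTER_NEAREST)
r=(192,240,330,365)
A=np.hstack([f(a,r),f(b,r)])
r2=(170,242,195,220); B=f(b,r2)[:, :]
B=cv2.resize(B,(int(B.shape[1]*384/B.shape[0]),384))
cv2.imwrite('pics/cmp.png',np.hstack([A,B]))
```

```text
(no output)
```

View pics/cmp.png

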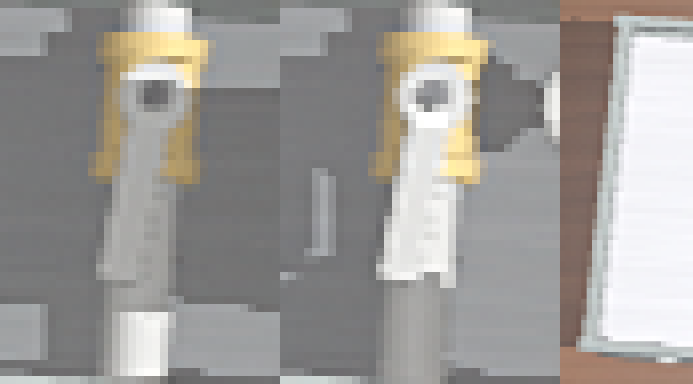

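Plain handle is pixel-identical before and after. The marked handle reads 89° and the bystanders haven't moved. The gap at the stop is ambiguous at the 1-pixel level (about 2–3 mm), and I have 36 s left, so I'll re-press the rib to confirm.

Run:
```python
from h import *
print(delta(-30,115,200),delta(-30,135,88))
```

```text
[ 1.000e-01 -0.000e+00 -5.000e+01 -2.077e+02 -3.899e+02  9.650e+01] [ 1.000e-01 -0.000e+00 -5.000e+01 -2.233e+02 -4.029e+02  2.085e+02]
```

step_arm([
  [0, 0, -6, -26, -49, 0, 0],
  [0, 0, -13, -52, -98, 0, 0],
  [0, 0, -20, -78, -147, 0, 0],
  [0, 0, -27, -104, -196, 0, 0],
  [0, 0, -34, -130, -245, 10, 0],
  [0, 0, -41, -157, -294, 30, 0],
  [0, 0, -47, -184, -343, 50, 0],
  [0, 0, -50, -210, -390, 70, 0],
])

```text
time: 16.0
position: [0.5413, 0.0545, 0.2273]
tool_rot: [-3.14, 0.083, -0.002]
ft_force: [0.7, -0.2, -0.4]
grip_width: 0.004
```

Run:
```python
from h import *
where();print(delta(-30,132,88))
```

```text
t 16.0 box mm [-30.8 125.7] z 227.3 yaw 0.53 tilt 0.09 F [ 0.7 -0.2 -0.4] w 0.004
[-0.000e+00 -1.000e-01  5.000e-01  6.000e-01 -6.300e+00  1.393e+02]
```

step_arm([
  [0, 0, 0.5, 1, -3, 40, 0],
  [0, 0, 0.5, 1, -3, 85, 0],
  [0, 0, 0.5, 1, -3, 125, 0],
  [0, 0, 0.5, 1, -3, 139, 0],
  [0, 0, 0.5, 1, -8, 139, 0],
  [0, 0, 0.5, 1, -14, 139, 0],
  [0, 0, 0.5, 1, -19, 139, 0],
  [0, 0, 0.5, 1, -22, 139, 0],
])

```text
time: 17.0
position: [0.5434, 0.0742, 0.0895]
tool_rot: [-3.14, 0.1, -0.003]
ft_force: [-0.6, 0.5, -0.5]
grip_width: 0.006
```

step_arm([
  [0, 0, 0, 0, -2, 0, 0],
  [0, 0, 0, 0, -4, 0, 0],
  [0, 0, 0, 0, -5.5, 0, 0],
  [0, 0, 0, 0, -7, 0, 0],
  [0, 0, 0, 0, -8, 0, 0],
  [0, 0, 0, 0, -9, 0, 0],
  [0, 0, 0, 0, -10, 0, 0],
  [0, 0, 0, 0, -10, 0, 0],
])

```text
time: 18.0
position: [0.5431, 0.08, 0.0885]
tool_rot: [3.135, -0.104, -0.002]
ft_force: [-1.4, -8.2, 3.0]
grip_width: 0.0
```

Run:
```python
from h import *
where()
```

```text
t 18.0 box mm [-30.5 151.2] z 88.5 yaw -0.27 tilt 0.26 F [-1.4 -8.2  3. ] w 0.0
```

step_arm([
  [0, 0, 0, 0, -1, 0, 0],
  [0, 0, 0, 0, -2, 0, 0],
  [0, 0, 0, 0, -3, 0, 0],
  [0, 0, 0, 0, -4, 0, 0],
  [0, 0, 0, 0, -5, 0, 0],
  [0, 0, 0, 0, -6, 0, 0],
  [0, 0, 0, 0, -6, 0, 0],
  [0, 0, 0, 0, -6, 0, 0],
])

```text
time: 19.0
position: [0.5431, 0.08, 0.0885]
tool_rot: [3.128, -0.109, -0.005]
ft_force: [-4.3, -18.0, 6.3]
grip_width: 0.007
```

Run:
```python
from h import *
where()
```

```text
t 19.0 box mm [-30.5 151.2] z 88.5 yaw -0.46 tilt 0.71 F [ -4.3 -18.    6.3] w 0.007
```

At 18 N it doesn't move at all, still at 151.2 mm, so the cover is on its stop. I'll back off and retreat.

step_arm([
  [0, 0, 0, 0, 8, 0, 0],
  [0, 0, 0, 0, 18, 0, 0],
  [0, 0, 0, 0, 28, 0, 0],
  [0, 0, 0, 0, 28, -30, 0],
  [0, 0, 0, 0, 28, -80, 0],
  [0, 0, 0, 0, 40, -130, 0],
  [0, 0, 0, 0, 80, -170, 0],
  [0, 0, 0, 0, 120, -190, 0],
])

```text
time: 20.0
position: [0.537, -0.0306, 0.2814]
tool_rot: [3.14, -0.098, 0.007]
ft_force: [1.1, -0.2, 0.3]
grip_width: 0.008
```

step_arm([
  [0, 0, 0, -20, 45, 0, 0],
  [0, 0, 0, -40, 90, 0, 0],
  [0, 0, 0, -60, 135, 0, 0],
  [0, 0, 0, -80, 180, 0, 0],
  [0, 0, 0, -100, 225, 0, 0],
  [0, 0, 0, -120, 265, 0, 0],
  [0, 0, 0, -130, 290, 0, 0],
  [0, 0, 0, -130, 290, 0, 0],
])

```text
time: 21.0
position: [0.3864, -0.3131, 0.2784]
tool_rot: [3.14, -0.108, 0.0]
ft_force: [0.9, 0.6, -0.1]
grip_width: 0.005
```

Run:
```python
from h import *
where()
for n in ('top','scene'):
    im=optics.get_image(n); r=(slice(140,290),slice(190,450)) if n=='top' else (slice(110,250),slice(230,450))
    cv2.imwrite(f'pics/{n}11.png',cv2.resize(im[r],None,fx=3,fy=3,interpolation=cv2.INTER_CUBIC)[:,:,::-1])
```

```text
t 21.0 box mm [-162.6 -250.8] z 278.4 yaw -0.39 tilt 0.0 F [ 0.9  0.6 -0.1] w 0.005
```

View pics/top11.png

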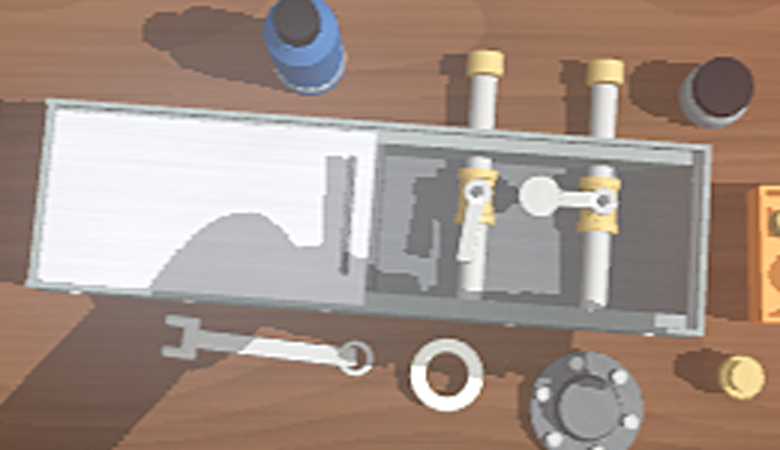

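View pics/scene11.png

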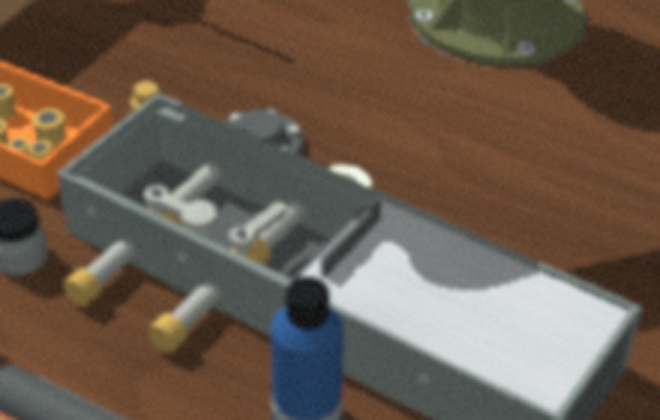

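The cover is flat against the far rim. The disc handle lies across its pipe, from stem (603,200) to disc (540,195), and the rest is unchanged. Handing in.

```bash
python3 -c "
from bench import ctrl
print(ctrl.close_job())"
```

```text
the job is handed in; nothing more can be done
None
```

The cover is at its stop with both handles uncovered, the marked handle is shut, and I handed the job in at about 21 s.

- **Cover:** I pushed it by its rib with shut fingertips, sliding it flat the whole way. After shutting the handle I pressed the rib again. It held at 18 N without moving, and sliding had taken only about 5 N.
- **Marked handle:** I pushed the disc round clockwise until it met its stop at about 20 N. From the top view it reads about 89°, which is a full quarter turn within measuring error.
- **Plain handle and the things around the box:** The plain handle looks the same before and after. None of the things around the box shifted by even a pixel in the top view. The match was weaker for the flange and wrench, probably because of the arm's shadow.
- **Checks that disagreed:** Casting rays from the top image put the cover's centre about 2 mm short of +287 mm, which is within pixel and calibration error, so I relied on the force check. My first reading of the plain handle gave 5.5° before and 1.4° after. A side-by-side pixel comparison showed it had not moved, so the difference came from my pixel picking.

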